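# Turn the stamp to the front of the bench carousel

### The arm

A 6-joint arm with a two-finger parallel gripper is mounted at the origin on the work surface; the furniture and walls round the work are solid. World frame = base frame: x ahead of the robot, y to its left, z up, the work surface at z = 0. Lengths are in m, angles in rad, forces in N, time in s.
With the tool pointing down it reaches from about 0.375 to 0.975 m from the base axis. Payload 3.8 kg.
Tool frame: the origin (TCP) lies midway between the tips of the shut fingers; the grasp point (between the pads) lies 19 mm behind it; z points along the fingers, y is the line along which they close (so a half turn about z gives the same grasp; the last joint's range is limited). The gripper opens to 85 mm and grips with 20 to 120 N. Pads are 22 mm wide; open, the fingers measure 114 mm over their backs; the gripper's body (76 mm by 85 mm) begins 54 mm behind the grasp point. The pads swing forward as they close: fully open they stand 13 mm farther back than shut.
Start: joints at [1.179, 0.264, 1.604, -0, 1.274, -0.037], TCP at [0.234, 0.633, 0.202] pointing down, gripper open.
Joint ranges: [-2.63, 2.63], [-0.94, 2.18], [0.31, 2.57], [-1.31, 4.45], [0, 2.66], [-2.55, 2.55]. Speed limits (rad/s): [2.57, 2.57, 3.14, 3.14, 3.14, 3.14].

### API

Orientations are given as a rotation vector (axis times angle).
In Python, from workcell import sensors, viewer, job gives the robot as it stands.
- The arm moves only by the shell command python3 -m inch 'ROWS' [FORCE]. ROWS is JSON, one flat list of numbers, 7 for each row, row after row: the shift along the tool's x, y, z in mm, then the turn, a rotation vector about the tool's x, y, z in degrees, then the finger opening in mm, from 0 to 85.4. A call has exactly 8 rows; each row shifts and turns the commanded pose from where the row before left it, along the tool's axes as they then stand; what a row does not reach is not made up. A row lasts 1/10 s, in which the tool goes at most 50 mm and 8.59 degrees, less where a joint would pass 70% of its speed; a pose out of reach is approached as far as the arm can. A call is refused whole if a number of a shift passes 50 or a number of a turn 8.59, either way. A call with a gripper value outside its range is refused whole. The fingers move at their own pace and stop on an object; FORCE is the grip in N (left out, the last holds). Time passes only in rows, so rows that do not move let the fingers close, or fill a call up. It gives the time, the measured TCP pose, the force, the opening and the grip force at its end, in the units of the state.
- sensors.read_state(): the state, without advancing time (a new reading comes with each control period).
- viewer.read_camera(name): name is "scene" or "top" or "wrist"; returns the picture (480x640x3 uint8, red, green, blue); there is no depth.
- viewer.camera_params(name): a dict with "K" (3x3 intrinsics, pixels), "k1" (the pictures are not rectified: a ray, as slopes to the right and down, at radius r is drawn at 1 + k1 r^2 times it, then the intrinsics apply), "world_to_cam" (4x4, takes a point from world to camera coordinates). Camera axes: x right, y down, z forward; pixel columns grow to the right and rows downward; lengths in m; the calibration is good to about 2 mm. A picture is of the moment at which its call begins: read the wrist's pose just before it. camera_params takes no time and is no camera call; for the wrist camera it gives the pose at the moment of the call.
- job.finish_job(): hands the job in; it is judged then, once.
The state is a dict: "time": time; "q": joint angles; "joint_vel": joint speeds; "joint_torque": joint torques, N m; "tool_pos": TCP position; "tcp_rot": TCP orientation; "wrist_force": force on the tool from outside, world axes, zero at the start; "torque": the same for the moment, N m; "width": opening from 0.0 (shut) to 1.0 (fully open); "grip_force": force on a finger pad.
Only numpy, scipy, OpenCV 4.12 (cv2) and the standard library are available. Lean on these libraries where they do the work, as an engineer would, in place of code of your own. Each camera call takes 0.05 s, during which the arm holds its last target. There are 200 camera calls.

### The job

The white supply turntable has been left with the wrong thing in front. Turn it by pushing the blue tabs on its rim with the fingers until the red-capped stamp stands in line with the yellow arrow on the base, right behind the arrow's tip, and leave it standing still there. Do not touch or lift the things standing on the turntable, keep them all upright in their places, and leave the other things on the bench where they are.

Things in the scene. Friction and masses are not known exactly. Their poses are not given: they have to be found in the camera images.
- turntable_base: Black foot of the turntable, fixed to the bench, 224 mm across; a flat tongue 60 mm wide and 8 mm high sticks out from under the platter at the front, to 210 mm from the axis, with a yellow arrow on it that points to the axis. Origin: on the turning axis at bench height. Its -x axis points from the axis along the tongue (to the front, roughly toward the robot), z up.
- front_spot (a point): Point on the platter's top surface, 75 mm from the axis on the line of the arrow (front side), where the stamp's centre should come; fixed to the base.
- platter: White round platter, 300 mm across, top 28 mm above the bench, with a black mat and a thin lip of 125 mm radius. Turns either way without end and stays where it is left: 1 to 3 N on a tab moves it, it does not coast. Origin: on the axis, 16 mm above the bench, z up; its yaw is its turn. The four things stand 75 mm from the axis, midway between the tabs, in any order.
- tab (a point): Middle of one of four equal blue finger tabs on the platter's rim, 140 mm from the axis and 55 mm above the bench; the others stand 90, 180 and 270 degrees further round. Each is an upright plate 10 mm thick along the rim, from 126 to 154 mm from the axis, its top 82 mm above the bench; its foot is 22 mm wide, 34 mm above the bench.
- stamp: Self-inking stamp standing loose on the platter: red cap on black legs, 36 x 56 x 71 mm high, so its top is 99 mm above the bench. Origin: centre of its underside. This is what must come to the front.
- jar: Small white jar of supplies with a green cap, standing loose on the platter, 60 mm across, 62 mm high. Origin: centre of its underside.
- label_roll: Roll of white labels standing loose on the platter, 85 mm across, 64 mm high. Origin: centre of its underside.
- note_pad: Yellow note block lying loose on the platter, 70 x 76 x 14 mm. Origin: centre of its underside.
- tape_roll: Roll of brown packing tape, 116 mm across, 48 mm high, lying on the bench to the left; leave it. Origin: centre of its underside.
- mug: Orange mug, 81 mm across without its handle, 101 mm high, on the bench to the left; leave it. Origin: near the centre of its underside.
- stapler: Red and black stapler, 145 x 36 x 47 mm high, on the bench to the near left; leave it. Origin: centre of its underside.
Mind the look-alikes: they are no part of the job. Leave any pink or purple look-alike of the label_roll alone.

How it is judged:
On the way:
1. the fingers push the turntable (contact force between the fingers and platter above 0.3 N), for 0.02 s.
At the end, for the whole second after the job is handed in: The stamp's centre is within 14 mm of the line of the arrow, on the front side of the platter; the platter is at rest; the stamp, jar, label roll and note block all stand at rest and upright on the platter, each within 105 mm of the axis (y of stamp in the frame of turntable_base between -0.014 and 0.014 m and x of stamp in the frame of turntable_base below -0.05 m and angular speed of platter below 0.05 rad/s and height (world z) of stamp between 0.02 and 0.036 m and height (world z) of jar between 0.02 and 0.036 m and height (world z) of label_roll between 0.02 and 0.036 m and height (world z) of note_pad between 0.02 and 0.036 m and linear speed of each of stamp, jar, label_roll, note_pad below 0.02 m/s and not (angle between any of stamp, jar, label_roll, note_pad's own z axis and vertical above 0.35 rad or horizontal distance between any of stamp, jar, label_roll, note_pad and platter above 0.105 m)); the robot touches nothing.
It fails at once if a thing standing on the turntable is touched by the robot (contact force between any of the fingers, the arm and stamp above 0.5 N or contact force between any of the fingers, the arm and jar above 0.5 N or contact force between any of the fingers, the arm and label_roll above 0.5 N or contact force between any of the fingers, the arm and note_pad above 0.5 N).
It fails at once if a thing on the turntable is lifted (height (world z) of any of stamp, jar, label_roll, note_pad above 0.045 m).
It fails at once if a thing on the turntable tips over or leaves its place (angle between any of stamp, jar, label_roll, note_pad's own z axis and vertical above 0.35 rad or horizontal distance between any of stamp, jar, label_roll, note_pad and platter above 0.105 m).
It fails at once if another thing on the bench is shifted by more than 20 mm (distance of any of tape_roll, mug, stapler from where it was at the start of the episode above 0.02 m).
It also fails if it takes over 61 s, if anything falls off the work surface, if the arm or the gripper's body presses on something with over 40 N, if the wrist force passes 120 N, or if a joint passes its speed limit or range.

## Working session

There is one attempt and no reset: what is moved stays moved. The work goes in short steps, Python scripts to look and compute and a shell command to move; the robot and the scene stay as the last step left them, time stands still between calls to the robot, and variables do not carry over. Pictures are saved under pics/ and viewed, at most 10 in all, crops included, and the job is handed in when it is done.

```bash
mkdir -p pics; ls
cat > h.py <<'E'
import numpy as np, cv2
from workcell import sensors, viewer, job
def ray(p,uv):
    K=np.array(p["K"]);T=np.array(p["world_to_cam"])
    d=cv2.undistortPoints(np.array([[uv]],float),K,np.array([p["k1"],0,0,0.]))[0,0]
    R=T[:3,:3]; return -R.T@T[:3,3], R.T@np.array([d[0],d[1],1])
def onz(p,uv,z):
    o,d=ray(p,uv); return o+d*(z-o[2])/d[2]
def proj(p,X):
    T=np.array(p["world_to_cam"]);c=T[:3,:3]@np.array(X)+T[:3,3];s=c[:2]/c[2]
    s=s*(1+p["k1"]*(s@s));K=np.array(p["K"]);return K[:2,:2]@s+K[:2,2]
def snap(n,f):
    im=viewer.read_camera(n);cv2.imwrite("pics/"+f,cv2.cvtColor(im,cv2.COLOR_RGB2BGR));return im
E
python3 - <<'E'
from h import *
for n in("top","scene"):
    snap(n,n+"0.png");p=viewer.camera_params(n);o,_=ray(p,(320,240));print(n,o.round(3),p["k1"])
print(sensors.read_state())
E
```

```text
pics
top [0.204 0.052 1.579] -0.10861775586998028
scene [ 0.019 -0.783  0.993] -0.14714977517526265
{'time': 0.1, 'q': array([ 1.17909292e+00,  2.64700941e-01,  1.60522590e+00, -4.15765852e-06,
        1.27371043e+00, -3.69072124e-02]), 'joint_vel': array([ 0.00031193, -0.0020992 , -0.00434226,  0.00044245, -0.00101557,
        0.00108402]), 'joint_torque': array([ 1.18639086e-04, -5.16703606e+01, -3.68588090e+01, -9.52869937e-05,
        6.26304274e-03,  6.77543088e-07]), 'tool_pos': array([0.23422839, 0.63229341, 0.20087724]), 'tcp_rot': array([-0.55431583, -3.09186368,  0.0031391 ]), 'wrist_force': array([-0.42451312,  0.13264226, -1.00109802]), 'torque': array([0.0198714 , 0.0055481 , 0.05642327]), 'grip_force': 0.0, 'width': 1.0051829814388564}
```

View pics/top0.png

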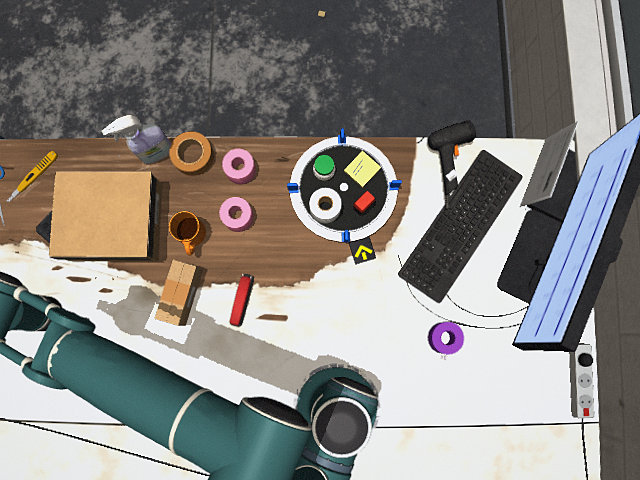

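View pics/scene0.png

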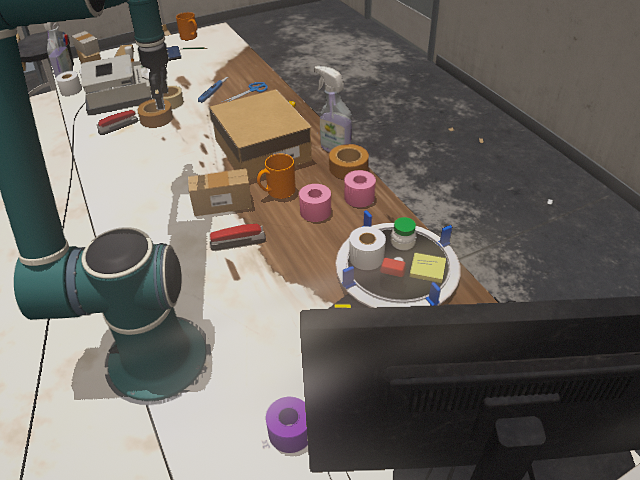

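The top view shows the platter centred near (344,188), with blue tabs at (342,136), (293,188), (396,185) and (346,237). The yellow arrow is at (363,250). Two things are red: the block on the platter at (365,203) and the stapler at (242,300). The one on the mat is the stamp. The other items on the mat are the jar (324,166), the white label roll (325,205) and the note pad (362,168). The pink rings at (238,165) and (235,212) and the purple one at (446,338) are look-alikes.

```bash
cat > meas.py <<'E'
from h import *
def meas(f=None):
    im=viewer.read_camera("top");p=viewer.camera_params("top")
    hsv=cv2.cvtColor(im,cv2.COLOR_RGB2HSV)
    def blobs(lo,hi,box,amin):
        m=cv2.inRange(hsv,lo,hi);k=np.zeros_like(m);x0,y0,x1,y1=box;k[y0:y1,x0:x1]=m[y0:y1,x0:x1]
        n,_,s,c=cv2.connectedComponentsWithStats(k)
        return [(c[i],s[i,4]) for i in range(1,n) if s[i,4]>=amin]
    tabs=[onz(p,c,.075)[:2] for c,a in blobs((100,150,60),(125,255,255),(275,120,415,255),12)]
    st=max(blobs((0,170,100),(6,255,255),(290,135,400,242),20)+blobs((174,170,100),(180,255,255),(290,135,400,242),20),key=lambda b:b[1])
    ar=[(onz(p,c,.008)[:2],a) for c,a in blobs((22,150,120),(35,255,255),(330,225,400,275),10)]
    if f: cv2.imwrite("pics/"+f,cv2.cvtColor(cv2.resize(im[120:270,270:420],None,fx=4,fy=4),cv2.COLOR_RGB2BGR))
    return tabs,onz(p,st[0],.097)[:2],ar
if __name__=="__main__":
    t,s,a=meas("crop0.png");print("tabs",np.round(t,3));print("stamp",s.round(3));print("arrow",a)
    c=np.mean(t,0);print("c",c.round(3))
    A=np.average([x for x,_ in a],axis=0,weights=[w for _,w in a])
    pol=lambda v:(np.hypot(*(v-c)).round(3),np.degrees(np.arctan2(v[1]-c[1],v[0]-c[0])).round(1))
    print("arrow",pol(A),"stamp",pol(s),"tabs",[pol(x) for x in t])
E
python3 meas.py
```

```text
tabs [[ 0.723 -0.014]
 [ 0.59  -0.156]
 [ 0.581  0.119]
 [ 0.449 -0.023]]
stamp [ 0.539 -0.069]
arrow [(array([ 0.4210794 , -0.07168281]), np.int32(82)), (array([ 0.40639537, -0.07530408]), np.int32(32))]
c [ 0.585 -0.018]
arrow (np.float64(0.177), np.float64(-162.1)) stamp (np.float64(0.069), np.float64(-132.3)) tabs [(np.float64(0.137), np.float64(1.9)), (np.float64(0.137), np.float64(-88.2)), (np.float64(0.137), np.float64(92.1)), (np.float64(0.137), np.float64(-178.2))]
```

View pics/crop0.png

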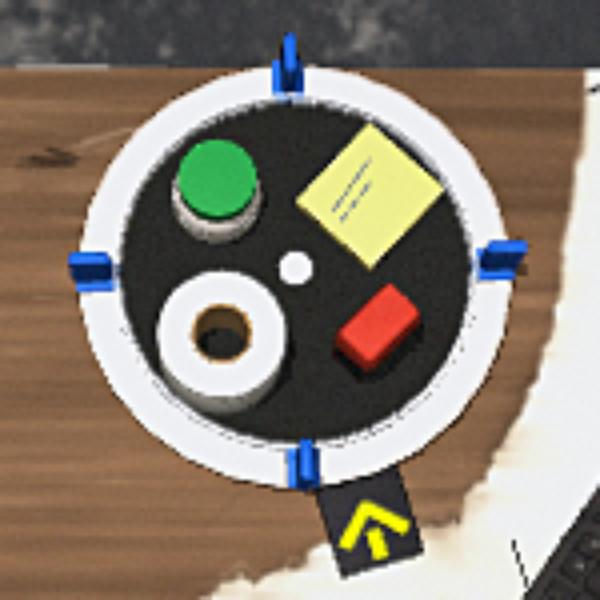

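The crop confirms the red block at crop pixel (378,328) is the stamp. It stands midway between the near tab and the right tab. The platter must turn about -29° (clockwise seen from above), so I'll push the near tab (0.449, -0.023) towards +y with shut fingers.

```bash
python3 -m inch '[-36,-31,0,0,0,0,0, -36,-31,0,0,0,0,0, -36,-31,0,0,0,0,0, -36,-31,0,0,0,0,0, -36,-31,0,0,0,0,0, -36,-31,0,0,0,0,0, -36,-31,0,0,0,0,0, -36,-31,0,0,0,0,0]' 30
```

```text
time: 0.95
tool_pos: [0.4188, 0.2985, 0.202]
tcp_rot: [0.554, 3.092, 0.0]
wrist_force: [0.3, 0.7, 0.4]
width: -0.006
grip_force: 0.0
```

```bash
python3 -m inch '[-18,-42,0,0,0,0,0, -18,-42,0,0,0,0,0, -18,-42,0,0,0,0,0, -18,-42,0,0,0,0,0, -18,-42,0,0,0,0,0, -18,-42,0,0,0,0,0, -18,-42,0,0,0,0,0, -18,-42,0,0,0,0,0]'
python3 - <<'E'
from h import *
print(sensors.read_state()["tool_pos"]);p=viewer.camera_params("wrist");snap("wrist","w1.png")
print(proj(p,[.445,-.0225,.08]),proj(p,[.539,-.069,.099]))
E
```

```text
time: 1.75
tool_pos: [0.4363, -0.0665, 0.2021]
tcp_rot: [0.554, 3.092, 0.0]
wrist_force: [0.7, 0.5, 0.7]
width: 0.001
grip_force: 0.0
[ 0.43626321 -0.06650926  0.20210758]
[377.82228587 215.46487342] [362.67344759 346.02217933]
```

View pics/w1.png

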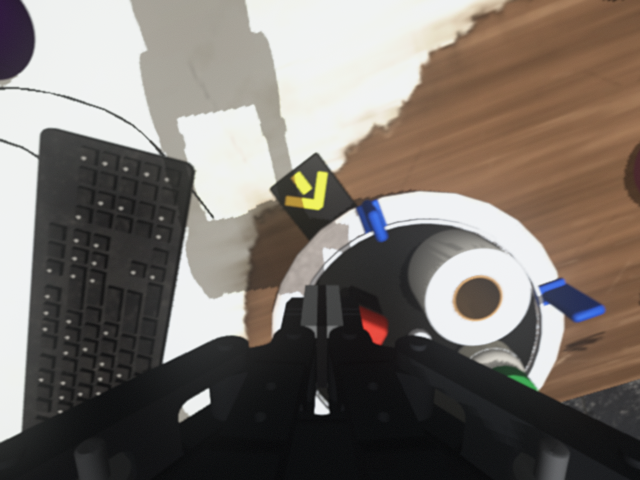

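The wrist view shows the near tab at (373,218), where the projection put it. The shut fingers at (325,310) are on the arrow side of it, clear of everything, so I'll descend.

```bash
python3 -m inch '[0,0,18,0,0,0,0, 0,0,18,0,0,0,0, 0,0,18,0,0,0,0, 0,0,18,0,0,0,0, 0,0,18,0,0,0,0, 0,0,18,0,0,0,0, 0,0,18,0,0,0,0, 0,0,18,0,0,0,0]'
```

```text
time: 2.6
tool_pos: [0.4365, -0.0645, 0.0572]
tcp_rot: [-0.554, -3.092, -0.0]
wrist_force: [-0.3, 0.1, -0.2]
width: -0.003
grip_force: 0.0
```

```bash
python3 -m inch '[2.4,6.6,0,0,0,0,0, 2.4,6.6,0,0,0,0,0, 2.4,6.6,0,0,0,0,0, 2.4,6.6,0,0,0,0,0, 2.4,6.6,0,0,0,0,0, 2.4,6.6,0,0,0,0,0, 2.4,6.6,0,0,0,0,0, 2.4,6.6,0,0,0,0,0]'; python3 meas.py; cp pics/crop0.png pics/crop1.png
```

```text
time: 3.4
tool_pos: [0.4371, -0.0079, 0.0582]
tcp_rot: [0.554, 3.092, 0.0]
wrist_force: [-0.0, 0.1, -0.9]
width: 0.001
grip_force: 0.0
tabs [[ 0.723 -0.014]
 [ 0.59  -0.156]
 [ 0.58   0.119]]
stamp [ 0.56  -0.078]
arrow [(array([ 0.42558115, -0.0780138 ]), np.int32(12)), (array([ 0.41529431, -0.059131  ]), np.int32(34)), (array([ 0.40550993, -0.07579177]), np.int32(29))]
c [ 0.631 -0.017]
arrow (np.float64(0.224), np.float64(-166.6)) stamp (np.float64(0.093), np.float64(-139.2)) tabs [(np.float64(0.092), np.float64(2.0)), (np.float64(0.145), np.float64(-106.5)), (np.float64(0.145), np.float64(110.5))]
```

View pics/crop1.png

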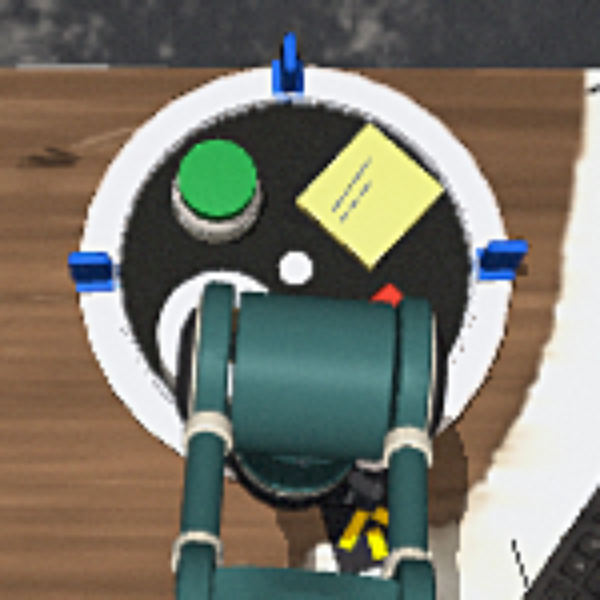

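Nothing turned: the side tabs in crop1 are still at (92,270) and (502,258), and no force was felt. I'll look through the wrist camera.

Run:
```python
from h import *
s=sensors.read_state();print(s["tool_pos"],s["wrist_force"]);p=viewer.camera_params("wrist");snap("wrist","w2.png")
print(proj(p,[.445,-.0225,.08]),proj(p,s["tool_pos"]))
```

```text
[ 0.43699608 -0.00722326  0.05812033] [ 0.46655753  0.55772816 -0.7695166 ]
[295.56744768 327.51590778] [321.96475836 281.35943386]
```

View pics/w2.png

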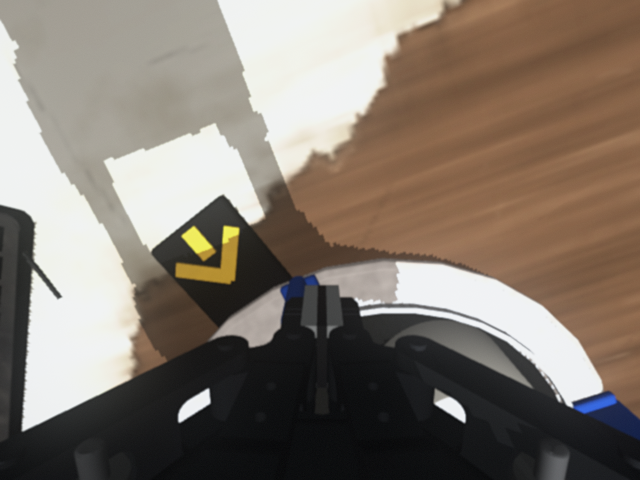

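Run:
```python
from h import *
p=viewer.camera_params("wrist");im=cv2.imread("pics/w2.png")
print("cam",ray(p,(320,240))[0])
for uv in [(288,280),(312,276),(284,298)]: print(uv,[onz(p,uv,z).round(4) for z in(.082,.055)])
for X in [[.431,-.0225,.082],[.459,-.0225,.082],[.431,-.0225,.034],[.437,-.007,.058],[.426,-.007,.058],[.426,.0075,.058],[.426,-.0215,.058]]: print(X,proj(p,X).round(0))
cv2.imwrite("pics/w2c.png",cv2.resize(im[250:370,220:420],None,fx=4,fy=4,interpolation=cv2.INTER_CUBIC))
```

```text
cam [0.37346947 0.01529328 0.22855452]
(288, 280) [array([ 0.4226, -0.0175,  0.082 ]), array([ 0.4317, -0.0235,  0.055 ])]
(312, 276) [array([ 0.4244, -0.0076,  0.082 ]), array([ 0.4338, -0.0118,  0.055 ])]
(284, 298) [array([ 0.4295, -0.0221,  0.082 ]), array([ 0.4399, -0.0289,  0.055 ])]
[0.431, -0.0225, 0.082] [284. 301.]
[0.459, -0.0225, 0.082] [308. 356.]
[0.431, -0.0225, 0.034] [293. 264.]
[0.437, -0.007, 0.058] [323. 281.]
[0.426, -0.007, 0.058] [315. 261.]
[0.426, 0.0075, 0.058] [344. 250.]
[0.426, -0.0215, 0.058] [287. 270.]
```

View pics/w2c.png

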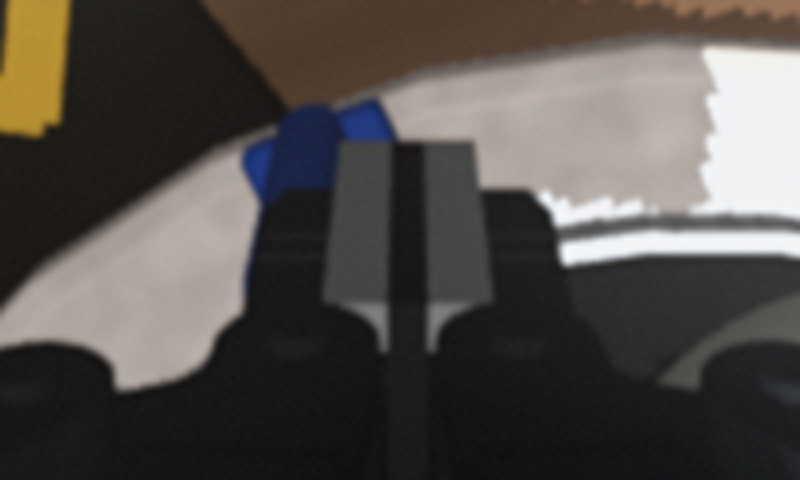

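The w2 crop shows the tab at about (300,287), now on the -y side of the fingers, unmoved. The fingertip edge shows at row 285, but a tip at z=0.058 should reach row 261. So the real tips sit roughly 20 mm higher than reported and skimmed over the tab. I'll go back over it and come down lower.

```bash
python3 -m inch '[0,0,-25,0,0,0,0, -5.2,-14,0,0,0,0,0, -5.2,-14,0,0,0,0,0, -5.2,-14,0,0,0,0,0, -5.2,-14,0,0,0,0,0, 0,0,16,0,0,0,0, 0,0,16,0,0,0,0, 0,0,15,0,0,0,0]'
python3 - <<'E'
from h import *
s=sensors.read_state();p=viewer.camera_params("wrist");im=snap("wrist","w3.png")
print(proj(p,s["tool_pos"]));cv2.imwrite("pics/w3c.png",cv2.resize(cv2.imread("pics/w3.png")[180:380,200:460],None,fx=3,fy=3))
E
```

```text
time: 4.3
tool_pos: [0.4371, -0.0687, 0.0356]
tcp_rot: [0.555, 3.092, -0.0]
wrist_force: [-0.3, 1.2, 0.2]
width: 0.003
grip_force: 0.0
[321.97329189 281.31963636]
```

View pics/w3c.png

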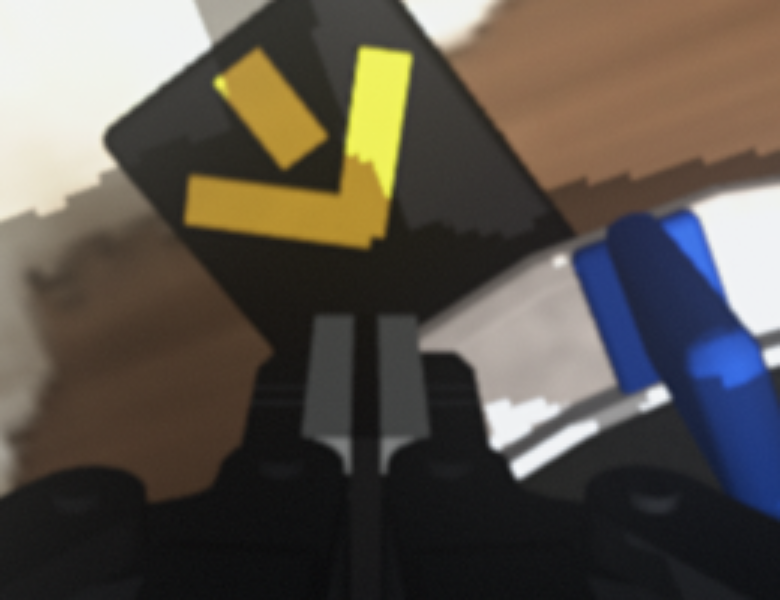

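The tab is now at about (415,270), to the +y side of the fingertips at (322,285). The way is clear, so I'll push.

```bash
python3 -m inch '[2.4,6.6,0,0,0,0,0, 2.4,6.6,0,0,0,0,0, 2.4,6.6,0,0,0,0,0, 2.4,6.6,0,0,0,0,0, 2.4,6.6,0,0,0,0,0, 2.4,6.6,0,0,0,0,0, 2.4,6.6,0,0,0,0,0, 0,0,0,0,0,0,0]'; python3 meas.py
```

```text
time: 5.15
tool_pos: [0.4373, -0.0181, 0.0361]
tcp_rot: [-0.553, -3.092, -0.001]
wrist_force: [-0.6, 0.5, -0.5]
width: 0.003
grip_force: 0.0Traceback (most recent call last):
  File "meas.py", line 15, in <module>
    t,s,a=meas("crop0.png");print("tabs",np.round(t,3));print("stamp",s.round(3));print("arrow",a)
          ~~~~^^^^^^^^^^^^^
  File "meas.py", line 10, in meas
    st=max(blobs((0,170,100),(6,255,255),(290,135,400,242),20)+blobs((174,170,100),(180,255,255),(290,135,400,242),20),key=lambda b:b[1])
ValueError: max() iterable argument is empty
```

```bash
cat > tabs.py <<'E'
from h import *
def tabs():
    im=viewer.read_camera("top");p=viewer.camera_params("top")
    m=cv2.inRange(cv2.cvtColor(im,cv2.COLOR_RGB2HSV),(100,150,60),(125,255,255));k=np.zeros_like(m);k[115:265,270:420]=m[115:265,270:420]
    n,_,s,c=cv2.connectedComponentsWithStats(k)
    v=[onz(p,c[i],.075)[:2]-[.5855,-.0185] for i in range(1,n) if s[i,4]>=12]
    return [(np.hypot(*x).round(3),np.degrees(np.arctan2(x[1],x[0])).round(1)) for x in v]
print(*tabs())
E
python3 tabs.py
```

```text
(np.float64(0.138), np.float64(-7.9)) (np.float64(0.138), np.float64(82.1)) (np.float64(0.137), np.float64(-98.3))
```

```bash
python3 -m inch '[1.8,5.8,0,0,0,0,0, 1.6,5.9,0,0,0,0,0, 1.3,5.9,0,0,0,0,0, 1.1,6,0,0,0,0,0, 0.9,6,0,0,0,0,0, 0.7,6,0,0,0,0,0, 0.5,6,0,0,0,0,0, 0,0,0,0,0,0,0]'; python3 tabs.py
```

```text
time: 6.05
tool_pos: [0.4445, 0.0236, 0.0361]
tcp_rot: [-0.553, -3.092, -0.001]
wrist_force: [0.1, 0.2, -0.6]
width: -0.002
grip_force: 0.0
(np.float64(0.138), np.float64(-23.6)) (np.float64(0.138), np.float64(66.3)) (np.float64(0.136), np.float64(-114.2))
```

```bash
python3 -m inch '[0,3.8,0,0,0,0,0, 0,3.8,0,0,0,0,0, 0,0,0,0,0,0,0, 0,-4,0,0,0,0,0, 0,-8,0,0,0,0,0, 0,-8,0,0,0,0,0, 0,0,-20,0,0,0,0, 0,0,-40,0,0,0,0]'; python3 tabs.py
```

```text
time: 6.9
tool_pos: [0.4361, 0.0102, 0.0934]
tcp_rot: [-0.555, -3.084, 0.002]
wrist_force: [0.3, 1.2, -0.1]
width: 0.005
grip_force: 0.0
(np.float64(0.137), np.float64(-25.9)) (np.float64(0.138), np.float64(64.1)) (np.float64(0.136), np.float64(-116.6))
```

Turned about -28° in total. Next I'll raise the arm and move it aside to check.

```bash
python3 -m inch '[0,0,-40,0,0,0,0, 0,0,-40,0,0,0,0, 0,0,-30,0,0,0,0, 18,42,0,0,0,0,0, 18,42,0,0,0,0,0, 18,42,0,0,0,0,0, 18,42,0,0,0,0,0, 18,42,0,0,0,0,0]'; python3 -m inch '[18,42,0,0,0,0,0, 18,42,0,0,0,0,0, 18,42,0,0,0,0,0, 0,0,0,0,0,0,0, 0,0,0,0,0,0,0, 0,0,0,0,0,0,0, 0,0,0,0,0,0,0, 0,0,0,0,0,0,0]'; python3 meas.py; cp pics/crop0.png pics/crop2.png
```

```text
time: 7.75
tool_pos: [0.4286, 0.2402, 0.2063]
tcp_rot: [0.555, 3.091, 0.001]
wrist_force: [1.6, -0.3, 0.1]
width: -0.002
grip_force: 0.0
time: 8.55
tool_pos: [0.4222, 0.3748, 0.2063]
tcp_rot: [0.557, 3.092, 0.0]
wrist_force: [0.4, 0.1, 0.4]
width: -0.0
grip_force: 0.0
tabs [[ 0.709 -0.079]
 [ 0.646  0.105]
 [ 0.525 -0.141]
 [ 0.463  0.041]]
stamp [ 0.521 -0.04 ]
arrow [(array([ 0.42082863, -0.07156905]), np.int32(80)), (array([ 0.40608958, -0.07545587]), np.int32(31))]
c [ 0.586 -0.018]
arrow (np.float64(0.178), np.float64(-162.1)) stamp (np.float64(0.069), np.float64(-161.0)) tabs [(np.float64(0.137), np.float64(-26.0)), (np.float64(0.137), np.float64(64.1)), (np.float64(0.137), np.float64(-116.4)), (np.float64(0.136), np.float64(154.2))]
```

View pics/crop2.png

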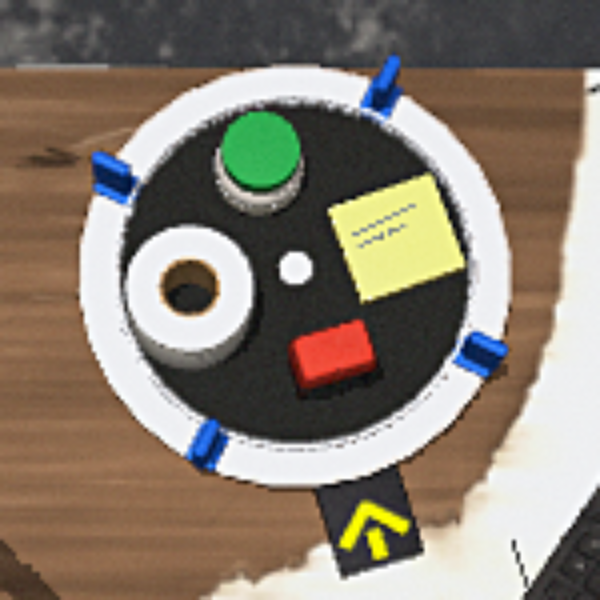

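The stamp at crop pixel (333,356) is in line with the arrow at (375,530): it is at -161.0° against the arrow's -162.1°, about 1.5 mm off. Everything stands upright and the arm is clear.

```bash
python3 -c "
from workcell import job
print(job.finish_job())"
```

```text
the job is handed in; nothing more can be done
None
```

The job is handed in: the red-capped stamp stands behind the arrow tip, about 1.5 mm off the arrow's line by the top camera, with everything upright; the first push passed over the tab without moving the platter, and `finish_job()` returned no verdict.

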